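# Point out the mouldy cheese and log it as a reject

### The job

One of the five small cheeses on the two boards has a blue-green mould patch on its top: point down at that patch with the fingertips a few centimetres above it, and stay there for at least two seconds so that the camera can record it. Then press the red button fully down and let it come back up. Touch none of the cheeses, do not press the green button, and leave everything else on the table where it stands.

Things in the scene. Friction and masses are not known exactly. Their poses are not given: they have to be found in the camera images.
- patch (a point): centre of the blue-green mould patch (irregular, about 30 mm across) on the top face of the mouldy cheese, 26 mm from the cheese's axis. The point lies on the top face, normally 47 mm above the table; z up. There is no other blue-green thing on the boards
- mouldy: the cheese with the blue-green patch: cream round, flat cheese, 90 mm across and 32 mm tall, loose, 0.2 kg, fragile; origin at the centre of its underside, z up (top face at z = 32 mm). The patch centre is at x = 26 mm, y = 0
- tanned: cream cheese with a similar but harmless brown patch: round, flat cheese, 90 mm across and 32 mm tall, loose, 0.2 kg, fragile; origin at the centre of its underside, z up (top face at z = 32 mm)
- plain_a: pale cheese without a patch: round, flat cheese, 90 mm across and 32 mm tall, loose, 0.2 kg, fragile; origin at the centre of its underside, z up (top face at z = 32 mm)
- plain_b: cream cheese without a patch: round, flat cheese, 90 mm across and 32 mm tall, loose, 0.2 kg, fragile; origin at the centre of its underside, z up (top face at z = 32 mm)
- plain_c: pale cheese without a patch: round, flat cheese, 90 mm across and 32 mm tall, loose, 0.2 kg, fragile; origin at the centre of its underside, z up (top face at z = 32 mm)
- board_far: fixed wooden board for three cheeses, 115 mm (x) by 360 mm (y), 15 mm thick, farther from the robot; origin at the centre of its underside. Neighbouring cheeses stand about 115 mm apart, centre to centre, in any order over both boards
- board_near: fixed wooden board for two cheeses, 115 mm (x) by 250 mm (y), 15 mm thick, nearer to the robot; origin at the centre of its underside
- reject_top (a point): centre of the top of the red push button (32 mm across), which stands on a fixed grey box 75 mm square and 45 mm tall; z up. The button is pressed straight down
- reject (a joint): travel of the red button in m: 0 up, 0.006 fully down (about 5 N); it springs back when let go
- pass_top (a point): centre of the top of the green push button, on an identical box beside the red one (the two change places)
- pass (a joint): travel of the green button in m: 0 up, 0.006 fully down; not to be pressed
- bottle: white bottle with a blue cap, 60 mm across, 140 mm tall, loose, to be left alone; origin at the centre of its underside
- brush: hand brush lying at the far side of the table, loose, to be left alone
- hoop: wooden cheese hoop, an open ring 150 mm across, 55 mm tall, loose, to be left alone; origin at the centre of its underside

How it is judged:
On the way, in this order (a step that is already met when the one before it is completed fails the run):
1. the fingertips are held just above the mould patch (grasp point within 22 mm sideways, tips no more than about 55 mm above it) for 1.9 s (horizontal distance between the grasp point and patch below 0.022 m and z of the grasp point in the frame of patch between 0.018 and 0.075 m), for 1.9 s.
2. the red button is pressed down (value of joint reject above 0.0045 m), for 0.05 s.
At the end, for the whole second after the job is handed in: The red and the green button are both up (within 1.5 mm), every cheese rests within 8 mm of where it started, and the bottle, brush and hoop are within 30 mm of where they started (value of joint each of reject, pass below 0.0015 m and distance of each of mouldy, tanned, plain_a, plain_b, plain_c from where it was at the start of the episode below 0.008 m and linear speed of each of mouldy, tanned, plain_a, plain_b, plain_c below 0.02 m/s and distance of each of bottle, brush, hoop from where it was at the start of the episode below 0.03 m); the robot touches nothing.
It fails at once if a cheese is touched by the robot (contact force between any of the fingers, the arm and mouldy above 0.3 N or contact force between any of the fingers, the arm and tanned above 0.3 N or contact force between any of the fingers, the arm and plain_a above 0.3 N or contact force between any of the fingers, the arm and plain_b above 0.3 N or contact force between any of the fingers, the arm and plain_c above 0.3 N).
It fails at once if a cheese is shifted, tipped or lifted (over 8 mm) (distance of any of mouldy, tanned, plain_a, plain_b, plain_c from where it was at the start of the episode above 0.008 m).
It fails at once if the green button is pressed (over 3 mm) (value of joint pass above 0.003 m).
It fails at once if the bottle, brush or hoop is moved over 30 mm (distance of any of bottle, brush, hoop from where it was at the start of the episode above 0.03 m).
It also fails if it takes over 40 s, if anything falls off the work surface, if the arm or the gripper's body presses on something with over 40 N, if the wrist force passes 120 N, or if a joint passes its speed limit or range.

### The arm

A 6-joint arm with a two-finger parallel gripper is mounted at the origin on the work surface. World frame = base frame: x ahead of the robot, y to its left, z up, the work surface at z = 0. Lengths are in m, angles in rad, forces in N, time in s.
With the tool pointing down it reaches from about 0.35 to 0.85 m from the base axis. Payload 8.1 kg.
Tool frame: the origin (TCP) lies on the mounting face of the last link; the fingertips stand 186 mm ahead of it and the grasp point (between the pads) lies 167 mm ahead of it; z points along the fingers, y is the line along which they close (so a half turn about z gives the same grasp; the last joint's range is limited). The gripper opens to 93 mm and grips with 3 to 60 N. Pads are 15 mm wide; open, the fingers measure 128 mm over their backs; the gripper's body (75 mm by 188 mm) begins 65 mm behind the grasp point.
Start: joints at [-1.388, 0.13, 1.488, -0, 1.523, -0.085], TCP at [0.159, -0.579, 0.405] pointing down, gripper open.
Joint ranges: [-2.96, 2.96], [-0.89, 2.26], [0.02, 2.5], [-1.34, 4.48], [0, 2.73], [-2.66, 2.66]. Speed limits (rad/s): [2.39, 2.39, 2.79, 3.14, 3.14, 3.14].

### API

Orientations are given as a rotation vector (axis times angle).
In Python, from plant import * gives the robot as it stands. The module is installed in compiled form; this text tells all that it offers.
- The arm moves only by the tool arm_command, never from a script. Its argument "increments" is a list of rows, each a list of 6 numbers: the shift along the tool's x, y, z in units of 0.2 m (1.0 is 0.2 m), then the turn, a rotation vector about the tool's x, y, z in units of pi rad (1.0 is pi rad). A call has exactly 5 rows; each row is the pose to reach, as a shift and turn from the pose commanded when the call began, along the tool's axes at that moment, turning the shorter way round; what a row does not reach only later rows make up. A row lasts 1/8 s, in which the tool goes at most 62.5 mm and 10.7 degrees, less where a joint would pass 70% of its speed; a pose out of reach is approached as far as the arm can. A call with a number of a shift or a turn outside -1 to 1 is refused whole. A call with a gripper value outside its range is refused whole. "fingers" is the closure, from -1 (fully open) to 1 (shut), set as the call begins (left out, the last holds). The fingers move at their own pace and stop on an object; "force" is the grip in N (left out, the last holds). Time passes only in rows, so rows that repeat a pose let the fingers close, or fill a call up. It gives the time, the measured TCP pose, the force, the opening and the grip force at its end, in the units of the state.
- read_state(): the state, without advancing time (a new reading comes with each control period).
- read_camera(name): name is "side" or "top" or "wrist"; returns a dict with "image" (384x512x3 uint8, red, green, blue), "fx", "fy", "cx", "cy" (pixels), "T" (4x4, takes a point from camera to world coordinates). Camera axes: x right, y down, z forward; pixel columns grow to the right and rows downward; lengths in m; the calibration is good to about 2 mm. A picture is of the moment at which its call begins. There is no depth.
- close_job(): hands the job in; it is judged then, once.
The state is a dict: "t": time; "q": joint angles; "dq": joint speeds; "joint_torque": joint torques, N m; "tool_pos": TCP position; "orientation": TCP orientation; "force": force on the tool from outside, world axes, zero at the start; "wrist_torque": the same for the moment, N m; "opening": finger opening in m; "gripper_force": force on a finger pad.
Only numpy, scipy, OpenCV 4.12 (cv2) and the standard library are available. Lean on these libraries where they do the work, as an engineer would, in place of code of your own. Each camera call takes 0.05 s, during which the arm holds its last target. There are 200 camera calls.

## Working session

There is one attempt and no reset: what is moved stays moved. The work goes in short steps, Python scripts to look and compute and a tool call to move; the robot and the scene stay as the last step left them, time stands still between calls to the robot, and variables do not carry over. Pictures are saved under pics/ and viewed, at most 10 in all, crops included, and the job is handed in when it is done.

Besides the shell and the picture viewer there is one more tool, called after ">>>" in YAML: its name, and indented under it one key for each argument. arm_command: Moves the arm, as the interface text tells. Shifts and turns lie within -1 to 1; 1 stands for 0.2 m of shift or pi rad of turn. Its arguments: {"type":"object","properties":{"increments":{"type":"array","items":{"type":"array","items":{"type":"number","minimum":-1,"maximum":1}}},"fingers":{"type":"number"},"force":{"type":"number"}},"required":["increments"]}

```bash
mkdir -p pics
cat > h.py <<'E'
from plant import *
import numpy as np, cv2
from scipy.spatial.transform import Rotation as R
def snap(n,f):
    c=read_camera(n); cv2.imwrite(f'pics/{f}.png',c['image'][:,:,::-1]); np.savez(f'pics/{f}.npz',**c); return c
def px(c,u,v,z):
    T=np.array(c['T']); d=T[:3,:3]@np.array([(u-c['cx'])/c['fx'],(v-c['cy'])/c['fy'],1]); o=T[:3,3]
    return o+d*(z-o[2])/d[2]
def delta(p_tip,L):  # tool-frame increment bringing point L ahead of TCP to p_tip
    s=read_state(); r=R.from_rotvec(s['orientation']); 
    return r.inv().apply(np.array(p_tip)-(np.array(s['tool_pos'])+r.apply([0,0,L])))/0.2
E
python3 - <<'E'
from h import *
c=snap('top','t1'); print(c['T'],c['fx'])
snap('side','s1'); s=read_state(); print(s['t'],s['tool_pos'],s['orientation'],R.from_rotvec(s['orientation']).as_matrix().round(3),s['opening'])
cv2.imwrite('pics/both.png',cv2.resize(c['image'][:,:,::-1],(800,600),interpolation=cv2.INTER_CUBIC))
E
```

```text
[[-1.02726918e-02 -9.76946713e-01  2.13236002e-01  3.96255089e-01]
 [-9.99936607e-01  1.10194364e-02  2.31368799e-03 -9.01024869e-04]
 [-4.61009044e-03 -2.13198717e-01 -9.76997981e-01  1.08924031e+00]
 [ 0.00000000e+00  0.00000000e+00  0.00000000e+00  1.00000000e+00]] 357.53852248290303
0.1 [ 0.15875892 -0.57840732  0.40380531] [-3.11183816e+00 -4.19266782e-01  1.68308413e-04] [[ 0.964  0.265 -0.   ]
 [ 0.265 -0.964  0.002]
 [ 0.    -0.002 -1.   ]] 0.0932540045001352
```

View pics/both.png

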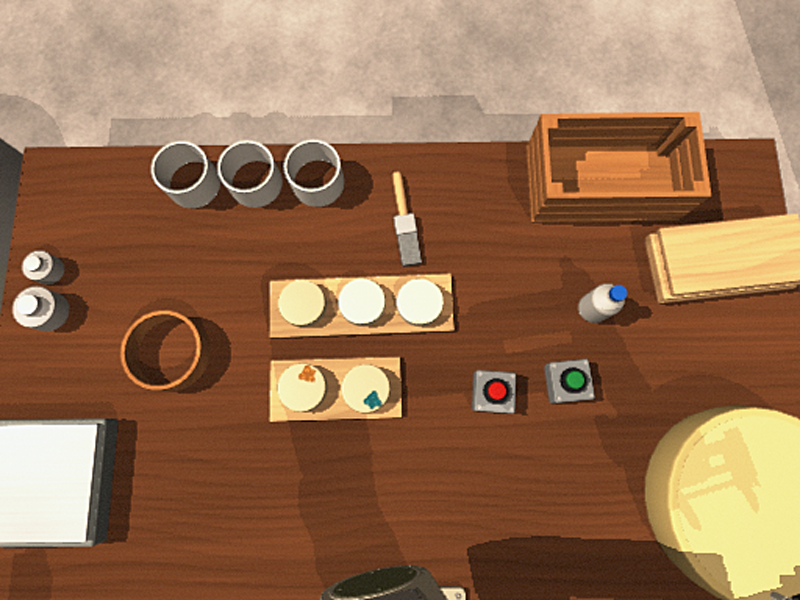

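View pics/s1.png

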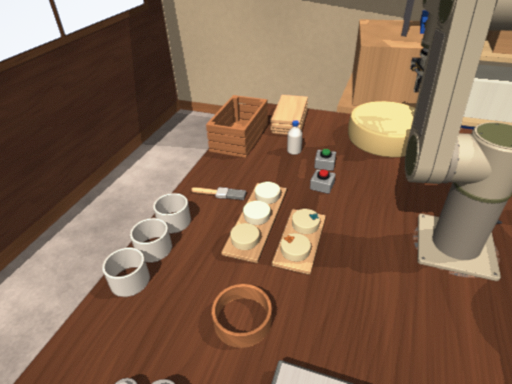

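Run:
```python
from h import *
from scipy.optimize import least_squares
t=dict(np.load('pics/t1.npz')); s=dict(np.load('pics/s1.npz'))
def cen(c,lo,hi,box):
    h=cv2.cvtColor(c['image'],cv2.COLOR_RGB2HSV); m=cv2.inRange(h,lo,hi); k=np.zeros_like(m); a,b,e,f=box; k[b:f,a:e]=m[b:f,a:e]
    y,x=np.nonzero(k); return x.mean(),y.mean(),len(x),x.min(),x.max(),y.min(),y.max()
def tri(a,b):
    A=[];B=[]
    for c,(u,v) in ((t,a),(s,b)):
        T=c['T']; d=T[:3,:3]@np.array([(u-c['cx'])/c['fx'],(v-c['cy'])/c['fy'],1]); d/=np.linalg.norm(d)
        P=np.eye(3)-np.outer(d,d); A.append(P);B.append(P@T[:3,3])
    return np.linalg.lstsq(np.vstack(A),np.hstack(B),rcond=None)[0]
teal=((75,80,40),(110,255,255)); red=((0,200,120),(6,255,255)); 
for nm,col,bt,bs in (('patch',teal,(215,235,260,275),(295,200,330,235)),('red',red,(295,230,335,265),(305,160,340,195))):
    a=cen(t,*col,bt); b=cen(s,*col,bs); print(nm,a,b); p=tri(a[:2],b[:2]); print(p)
    for z in (.047,.055,.06): print(z,px(t,*a[:2],z),px(s,*b[:2],z))
big=np.hstack([cv2.resize(t['image'][225:275,215:265],(400,400),interpolation=2),cv2.resize(t['image'][225:275,290:340],(400,400),interpolation=2)])
cv2.imwrite('pics/crop1.png',big[:,:,::-1])
```

```text
patch (np.float64(238.2089552238806), np.float64(255.76119402985074), 67, np.int64(233), np.int64(243), np.int64(250), np.int64(260)) (np.float64(313.5238095238095), np.float64(216.0), 21, np.int64(310), np.int64(316), np.int64(214), np.int64(218))
[0.43716068 0.05245194 0.04690856]
0.047 [0.4377028  0.05250841 0.047     ] [0.43659675 0.05251842 0.047     ]
0.055 [0.43738466 0.05209845 0.055     ] [0.43527687 0.061221   0.055     ]
0.06 [0.43718582 0.05184222 0.06      ] [0.43445195 0.06666011 0.06      ]
red (np.float64(317.77), np.float64(249.81), 100, np.int64(312), np.int64(323), np.int64(245), np.int64(255)) (np.float64(323.55882352941177), np.float64(172.76470588235293), 34, np.int64(320), np.int64(327), np.int64(170), np.int64(175))
[ 0.45064619 -0.17467606  0.05944447]
0.047 [ 0.45219768 -0.17668598  0.047     ] [ 0.45204647 -0.19197941  0.047     ]
0.055 [ 0.45176828 -0.1753367   0.055     ] [ 0.45057567 -0.18088843  0.055     ]
0.06 [ 0.4514999  -0.17449339  0.06      ] [ 0.44965642 -0.17395657  0.06      ]
```

View pics/crop1.png

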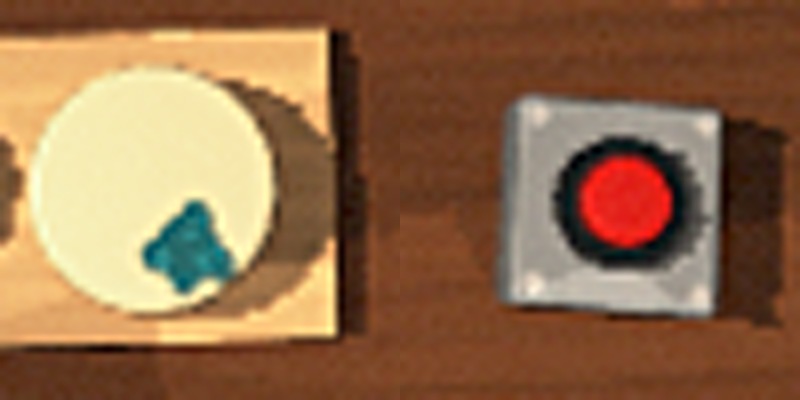

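>>> arm_command:
  increments:
    - [0.2,-0.16,0,0,0,0]
    - [0.4,-0.32,0,0,0,0]
    - [0.6,-0.48,0,0,0,0]
    - [0.8,-0.64,0,0,0,0]
    - [1,-0.8,0,0,0,0]
  fingers: 1
  force: 20

```text
t: 0.72
tool_pos: [0.3099, -0.3699, 0.4043]
orientation: [-3.113, -0.419, 0.0]
force: [0.4, -0.3, 0.1]
opening: 0.0477
gripper_force: 0.0
```

>>> arm_command:
  increments:
    - [0.12,-0.19,0,0,0,0]
    - [0.24,-0.38,0,0,0,0]
    - [0.36,-0.57,0,0,0,0]
    - [0.48,-0.76,0,0,0,0]
    - [0.59,-0.93,0,0,0,0]

```text
t: 1.35
tool_pos: [0.374, -0.1592, 0.4044]
orientation: [-3.113, -0.42, 0.0]
force: [-0.2, -0.1, 0.8]
opening: 0.001
gripper_force: 0.0
```

>>> arm_command:
  increments:
    - [0.12,-0.19,0,0,0,0]
    - [0.24,-0.38,0,0,0,0]
    - [0.36,-0.57,0,0,0,0]
    - [0.48,-0.76,0,0,0,0]
    - [0.59,-0.93,0,0,0,0]

```text
t: 1.98
tool_pos: [0.4385, 0.0514, 0.4044]
orientation: [-3.113, -0.42, 0.0]
force: [1.0, 0.1, -0.7]
opening: 0.0007
gripper_force: 0.0
```

Run:
```python
from h import *
s=read_state(); print(s['t'],s['tool_pos'],s['orientation'],s['opening'],s['force'])
print(delta([.437,.0525,.102],.167)); c=snap('wrist','w1')
```

```text
1.975 [0.43851343 0.05143487 0.40444488] [-3.11329752e+00 -4.20218059e-01  4.56910601e-04] 0.0006627556901866047 [ 0.97068975  0.10270917 -0.66171089]
[-0.00546137 -0.00698713  0.6772267 ]
```

View pics/w1.png

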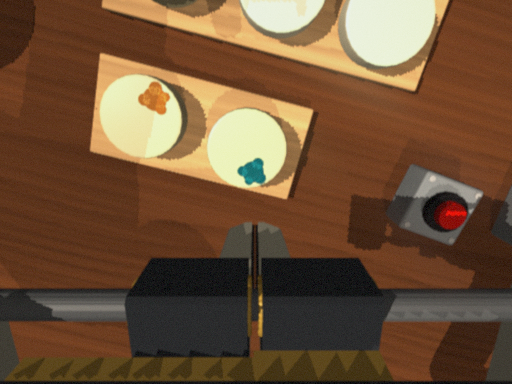

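Run:
```python
from h import *
c=dict(np.load('pics/w1.npz')); print(px(c,253,172,.047),px(c,451,212,.06))
```

```text
[0.43634509 0.05338486 0.047     ] [ 0.45402049 -0.17346385  0.06      ]
```

>>> arm_command:
  increments:
    - [0,0,0.14,0,0,0]
    - [0,0,0.28,0,0,0]
    - [0,0,0.42,0,0,0]
    - [0,0,0.55,0,0,0]
    - [0,0,0.67,0,0,0]

```text
t: 2.65
tool_pos: [0.438, 0.0496, 0.2694]
orientation: [-3.113, -0.419, 0.002]
force: [-0.1, 0.2, -0.4]
opening: 0.0005
gripper_force: 0.0
```

>>> arm_command:
  increments:
    - [0,0,0,0,0,0]
    - [0,0,0,0,0,0]
    - [0,0,0,0,0,0]
    - [0,0,0,0,0,0]
    - [0,0,0,0,0,0]

```text
t: 3.28
tool_pos: [0.4387, 0.0498, 0.2712]
orientation: [3.113, 0.419, 0.001]
force: [0.2, 0.1, 0.2]
opening: 0.0004
gripper_force: 0.0
```

Run:
```python
from h import *
a=snap('wrist','w2')['image'];b=snap('side','s2')['image'];b=cv2.resize(b[140:284,200:392],(512,384),interpolation=2)
cv2.imwrite('pics/m2.png',cv2.resize(np.hstack([a,b])[:,:,::-1],(800,300)));print(delta([.437,.0525,.102],.167))
```

```text
[-0.00408681 -0.01512138  0.00971929]
```

View pics/m2.png

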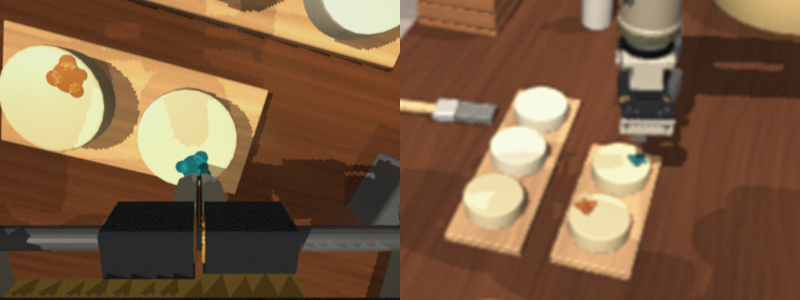

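>>> arm_command:
  increments:
    - [0,-0.01,0,0,0,0]
    - [0,-0.01,0,0,0,0]
    - [0,-0.01,0,0,0,0]
    - [0,-0.01,0,0,0,0]
    - [0,-0.01,0,0,0,0]

```text
t: 4.0
tool_pos: [0.4379, 0.0517, 0.2707]
orientation: [-3.113, -0.419, 0.0]
force: [-0.4, -0.1, -0.7]
opening: 0.0006
gripper_force: 0.0
```

>>> arm_command:
  increments:
    - [0,0,0,0,0,0]
    - [0,0,0,0,0,0]
    - [0,0,0,0,0,0]
    - [0,0,0,0,0,0]
    - [0,0,0,0,0,0]

```text
t: 4.62
tool_pos: [0.438, 0.0517, 0.2708]
orientation: [3.113, 0.419, 0.0]
force: [-0.4, 0.2, -0.1]
opening: 0.0004
gripper_force: 0.0
```

>>> arm_command:
  increments:
    - [0,0,0,0,0,0]
    - [0,0,0,0,0,0]
    - [0,0,0,0,0,0]
    - [0,0,0,0,0,0]
    - [0,0,0,0,0,0]

```text
t: 5.25
tool_pos: [0.4379, 0.0517, 0.2707]
orientation: [-3.113, -0.419, 0.0]
force: [0.4, 0.9, -0.4]
opening: 0.0005
gripper_force: 0.0
```

>>> arm_command:
  increments:
    - [0,0,0,0,0,0]
    - [0,0,0,0,0,0]
    - [0,0,0,0,0,0]
    - [0,0,0,0,0,0]
    - [0,0,0,0,0,0]

```text
t: 5.88
tool_pos: [0.438, 0.0517, 0.2708]
orientation: [-3.113, -0.419, -0.0]
force: [0.1, 0.9, 0.6]
opening: 0.0002
gripper_force: 0.0
```

>>> arm_command:
  increments:
    - [0,0,-0.1,0,0,0]
    - [0,0,-0.2,0,0,0]
    - [0,0,-0.3,0,0,0]
    - [0,0.1,-0.3,0,0,0]
    - [0,0.2,-0.3,0,0,0]

```text
t: 6.5
tool_pos: [0.4487, 0.0129, 0.3312]
orientation: [3.113, 0.421, 0.001]
force: [-0.5, -0.6, -0.4]
opening: 0.0003
gripper_force: 0.0
```

>>> arm_command:
  increments:
    - [-0.05,0.18,0,0,0,0]
    - [-0.1,0.36,0,0,0,0]
    - [-0.15,0.54,0,0,0,0]
    - [-0.2,0.72,0,0,0,0]
    - [-0.23,0.9,0,0,0,0]

```text
t: 7.12
tool_pos: [0.4516, -0.1739, 0.3308]
orientation: [3.113, 0.419, 0.0]
force: [0.4, -0.6, 0.5]
opening: 0.0003
gripper_force: 0.0
```

Run:
```python
from h import *
c=snap('wrist','w3'); print(delta([.452,-.174,.060],.186)); s=read_state(); print(s['t'],s['tool_pos'],s['force'])
cam=np.linalg.inv(c['T'])
r=R.from_rotvec(s['orientation']);p=cam@np.r_[s['tool_pos']+r.apply([0,0,.186]),1];print(c['fx']*p[0]/p[2]+c['cx'],c['fy']*p[1]/p[2]+c['cy'])
```

```text
[ 0.00496252 -0.01828324  0.42503763]
7.175 [ 0.45180824 -0.17705     0.33101678] [-2.5161503  -2.52860995  0.80117446]
261.56210078568495 237.7512578626058
```

View pics/w3.png

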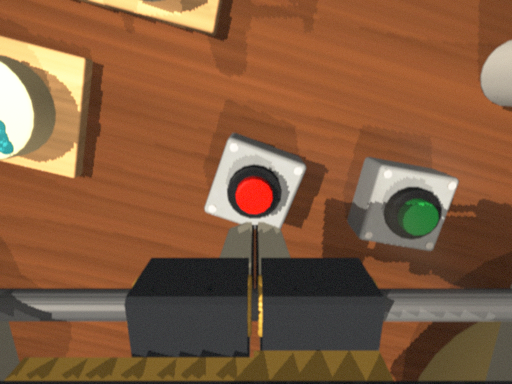

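>>> arm_command:
  increments:
    - [0,-0.01,0.1,0,0,0]
    - [0,-0.01,0.2,0,0,0]
    - [0,-0.01,0.28,0,0,0]
    - [0,-0.01,0.35,0,0,0]
    - [0,-0.01,0.39,0,0,0]

```text
t: 7.8
tool_pos: [0.4511, -0.1705, 0.2519]
orientation: [-3.113, -0.42, 0.001]
force: [-0.9, 0.8, 2.8]
opening: 0.0005
gripper_force: 1.1
```

>>> arm_command:
  increments:
    - [0,0,0.01,0,0,0]
    - [0,0,0.02,0,0,0]
    - [0,0,0.03,0,0,0]
    - [0,0,0.04,0,0,0]
    - [0,0,0.04,0,0,0]

```text
t: 8.43
tool_pos: [0.4516, -0.1707, 0.247]
orientation: [3.113, 0.42, 0.001]
force: [-11.5, 6.1, 23.7]
opening: 0.0008
gripper_force: 11.7
```

Run:
```python
from h import *
s=read_state(); print(s['t'],s['tool_pos'],s['tool_pos'][2]-.186,s['force'])
```

```text
8.425 [ 0.45160649 -0.17072826  0.24703605] 0.06103604541535748 [-11.45145625   6.11987021  23.68161533]
```

Run:
```python
from h import *
c=snap('side','s3')['image'];b=cv2.resize(c[130:205,275:375],(800,600),interpolation=2)
cv2.imwrite('pics/m3.png',b[:,:,::-1])
```

```text
(no output)
```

View pics/m3.png

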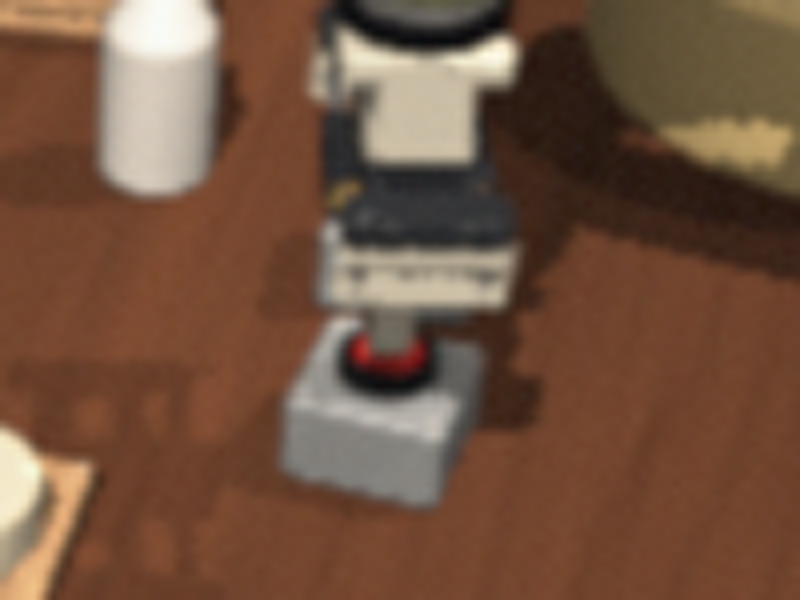

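>>> arm_command:
  increments:
    - [0,0,0.004,0,0,0]
    - [0,0,0.004,0,0,0]
    - [0,0,0.004,0,0,0]
    - [0,0,0.004,0,0,0]
    - [0,0,0.004,0,0,0]

```text
t: 9.1
tool_pos: [0.4517, -0.1707, 0.2469]
orientation: [3.113, 0.42, 0.001]
force: [-15.0, 7.7, 30.1]
opening: 0.0007
gripper_force: 15.0
```

>>> arm_command:
  increments:
    - [0,0,-0.02,0,0,0]
    - [0,0,-0.02,0,0,0]
    - [0,0,-0.03,0,0,0]
    - [0,0,-0.04,0,0,0]
    - [0,0,-0.04,0,0,0]

```text
t: 9.72
tool_pos: [0.4515, -0.1708, 0.2522]
orientation: [3.113, 0.419, 0.001]
force: [1.0, 0.3, 2.2]
opening: 0.0003
gripper_force: 1.0
```

>>> arm_command:
  increments:
    - [0,0,-0.1,0,0,0]
    - [0,0,-0.25,0,0,0]
    - [0,0,-0.4,0,0,0]
    - [0,0,-0.5,0,0,0]
    - [0,0,-0.5,0,0,0]

```text
t: 10.35
tool_pos: [0.4516, -0.1709, 0.3531]
orientation: [3.112, 0.419, 0.003]
force: [0.2, -0.3, -1.1]
opening: 0.0005
gripper_force: 0.0
```

>>> arm_command:
  increments:
    - [0,0,0,0,0,0]
    - [0,0,0,0,0,0]
    - [0,0,0,0,0,0]
    - [0,0,0,0,0,0]
    - [0,0,0,0,0,0]

```text
t: 10.98
tool_pos: [0.4513, -0.1707, 0.3518]
orientation: [-3.113, -0.419, 0.0]
force: [0.1, 0.1, -0.3]
opening: 0.0004
gripper_force: 0.0
```

Run:
```python
from h import *
print(read_state()['force'],close_job())
```

```text
the job is handed in; nothing more can be done
[ 0.11629786  0.10102514 -0.34791108] None
```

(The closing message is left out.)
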